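# Put the lantern back on its charging cradle

## Robot

A 7-joint arm with a two-finger parallel gripper is mounted at the origin on the work surface. World frame = base frame: x ahead of the robot, y to its left, z up, the work surface at z = 0. Lengths are in m, angles in rad, forces in N, time in s.
With the tool pointing down it reaches from about 0.425 to 0.875 m from the base axis. Payload 4.7 kg.
Tool frame: the origin (TCP) lies where the fingers leave the gripper's body, on its centre line; the fingertips stand 70 mm ahead of it and the grasp point (between the pads) lies 51 mm ahead of it; z points along the fingers, y is the line along which they close (so a half turn about z gives the same grasp; the last joint's range is limited). The gripper opens to 87 mm and grips with 3 to 60 N. Pads are 19 mm wide; open, the fingers measure 117 mm over their backs; the gripper's body (75 mm by 190 mm) begins 51 mm behind the grasp point.
Start: joints at [-1.094, 0.321, -0.07, 1.45, 0.023, 1.371, -0.057], TCP at [0.29, 0.582, 0.292] pointing down, gripper open.
Joint ranges: [-2.86, 2.86], [-0.3, 2.09], [-1.38, 1.24], [0.06, 2.45], [-1.56, 4.7], [0.09, 2.05], [-2.69, 2.69]. Speed limits (rad/s): [2.57, 2.57, 3.14, 3.14, 3.14, 3.14, 3.14].

## Interface

Orientations are given as a rotation vector (axis times angle).
In Python, from bench import ctrl gives the robot as it stands.
- The arm moves only by the tool play_rows, never from a script. Its argument "increments" is a list that holds one entry, the list of rows, each a list of 7 numbers: the shift along the tool's x, y, z as a fraction of full scale, then the turn, a rotation vector about the tool's x, y, z as a fraction of full scale, then the gripper command: -1 is shut, 1 is fully open, values between are in proportion. A call has 1 to 8 rows; each row is the pose to reach, as a shift and turn from the pose commanded when the call began, along the tool's axes at that moment; what a row does not reach only later rows make up. Full scale, the value 1, is 0.1 m for a shift and 90 degrees for a turn. A row lasts 1/10 s, in which the tool goes at most 50 mm and 8.59 degrees, less where a joint would pass 70% of its speed; a pose out of reach is approached as far as the arm can. A call with a number of a shift or a turn outside -1 to 1 is refused whole. A call with a gripper value outside its range is refused whole. The fingers move at their own pace and stop on an object; "squeeze" is the grip in N (left out, the last holds). Time passes only in rows, so rows that repeat a pose let the fingers close. It gives the time, the measured TCP pose, the force, the opening and the grip force at its end, in the units of the state.
- ctrl.get_state(): the state, without advancing time (a new reading comes with each control period).
- ctrl.get_image(name): name is "scene" or "side" or "wrist"; returns the picture (384x512x3 uint8, red, green, blue); there is no depth.
- ctrl.get_calibration(name): a dict with "vertical_fov" (degrees; the focal length in pixels is half the picture's height over the tangent of half this angle, whatever the lens; pixels are square), "cx", "cy" (the principal point, pixels), "dist_coeffs" ([k1, k2, p1, p2, k3] as OpenCV has them; the pictures are not rectified), "R" (3x3) and "t" (3): a world point X has camera coordinates R X + t; the wrist camera has in their place "T_tool_cam" (4x4, takes a point from camera to tool coordinates, whose origin is the TCP and whose axes are the flange's). Camera axes: x right, y down, z forward; pixel columns grow to the right and rows downward; lengths in m; the calibration is good to about 2 mm. A picture is of the moment at which its call begins: read the wrist's pose just before it. get_calibration takes no time and is no camera call.
- ctrl.close_job(): hands the job in; it is judged then, once.
The state is a dict: "time": time; "joint_positions": joint angles; "qd": joint speeds; "joint_torque": joint torques, N m; "position": TCP position; "tool_rot": TCP orientation; "ft_force": force on the tool from outside, world axes, zero at the start; "torque": the same for the moment, N m; "grip_width": opening from 0.0 (shut) to 1.0 (fully open); "grip_force": force on a finger pad.
Only numpy, scipy, OpenCV 4.12 (cv2) and the standard library are available. Lean on these libraries where they do the work, as an engineer would, in place of code of your own. Each camera call takes 0.05 s, during which the arm holds its last target. There are 200 camera calls.

## Task

Lift the lantern off the tape roll and set it down gently in the dished charging cradle under the circuit box, upright and fully home, without bumping the circuit box. Let go of it, and only then push the charger's toggle lever all the way over to switch charging on. Leave the other things on the shelf where they are.

Things in the scene. Friction and masses are not known exactly. Their poses are not given: they have to be found in the camera images.
- lantern: The lantern, 126 mm tall, about 0.3 kg, low centre of mass, round all about: a blue plastic body 80 mm across with a clear middle and, on top, a plain round carrying post 28 mm in diameter from 80 to 126 mm above the origin. Its underside is a dome (sphere of radius 60 mm, 15 mm deep), weighted to stay upright. Origin: lowest point of the dome; z up along the post. It starts standing upright on the tape roll.
- tape_roll: Roll of grey tape lying flat on the shelf, 92 mm outside, 56 mm hole, 25 mm high; the lantern's dome rests in its hole. Origin: centre of its underside. It may move.
- station: The fixed charging station: a grey plate (x -90 to 105, y -110 to 190 mm, 8 mm thick) carrying the cradle, the lever and the circuit box. Origin on the shelf (z = 0) right below the cradle's centre. Its x axis points from its open front to its back, roughly to the robot's left (yaw 1.6 to 2.0 rad), so its open front faces the robot's right; its y axis points roughly towards the robot. Two 20 mm uprights at x 85, y +-65 hold the box.
- cradle_seat (a point): The point where the lantern's origin lies when fully home in the cradle: 23 mm above the shelf on the cradle's axis; axes as station. The cradle is a black conical dish (slope 37 degrees), mouth 104 mm across and open upward, rim 43 mm above the shelf.
- circuit_box: White circuit box overhanging the cradle, 85 deep, 160 wide, 110 high. Origin: middle of its lower front edge, 10 mm behind the cradle's axis and 260 mm above the shelf; it spans x 0 to 85, y +-80, z 0 to 110 from there, axes as station. It leaves no room for a gripper straight above the seated lantern: come in from the station's front with the hand leaning about 40 degrees to that side (the robot's right). Do not bump it.
- switch (a joint): Charger's toggle lever, rad: 0 leaning 0.5 rad to the station's -x (off; it starts at 0 to 0.2), 1.0 leaning 0.5 rad to +x (on, end stop). Light (about 1 N at the tip), stays where it is left. Its level pivot runs along the station's y, at x -45, y 155, z 30 mm in station.
- switch_tip (a point): Centre of the 26 mm ball at the lever's end, 80 mm from the pivot on a 10 mm rod.
- jar: Bystander: glass jar of 52 mm diameter, 70 mm tall; origin under its centre.
- bulb_tray: Bystander: 90 mm square card tray, 30 mm high, with a glass bulb standing in it cap up, 84 mm tall in all; origin under its centre.
- hasp: Bystander: aluminium lock hasp lying flat, about 35 x 143 mm, 10 mm high; origin under its hinge.
- screwdriver: Bystander: loose screwdriver 180 mm long lying along its own x; origin under its middle.
- tin: Bystander: tin of 70 mm diameter, 60 mm tall; origin under its centre.
There are look-alikes about, which are no part of the job. What is shaped like the lantern but green is not meant.

How it is judged:
By the outcome, as a careful person would: the job done as asked, in the order asked, and still so for the second after the job is handed in, with the robot touching nothing.
It also fails if it takes over 64 s, if anything falls off the work surface, if the arm or the gripper's body presses on something with over 40 N, if the wrist force passes 120 N, or if a joint passes its speed limit or range.

## Working session

There is one attempt and no reset: what is moved stays moved. The work goes in short steps, Python scripts to look and compute and a tool call to move; the robot and the scene stay as the last step left them, time stands still between calls to the robot, and variables do not carry over. Pictures are saved under pics/ and viewed, at most 10 in all, crops included, and the job is handed in when it is done.

Besides the shell and the picture viewer there is one more tool, called after "Call:" in YAML: its name, and indented under it one key for each argument. play_rows: Moves the arm, as the interface text tells. Shift numbers are shares of 0.1 m and turn numbers shares of 90 degrees, none past 1 either way. Its arguments: {"type":"object","properties":{"increments":{"type":"array"},"squeeze":{"type":"number"}},"required":["increments"]}

```bash
mkdir -p pics; ls
cat > h.py <<'E'
import numpy as np,cv2,json
from scipy.spatial.transform import Rotation as Ro
from bench import ctrl
def cal(n,st=None):
    c=ctrl.get_calibration(n); f=192/np.tan(np.radians(c["vertical_fov"])/2)
    K=np.array([[f,0,c["cx"]],[0,f,c["cy"]],[0,0,1]]); D=np.array(c["dist_coeffs"],float)
    if "R" in c: R=np.array(c["R"]);t=np.array(c["t"])
    else:
        T=np.eye(4);T[:3,:3]=Ro.from_rotvec(st["tool_rot"]).as_matrix();T[:3,3]=st["position"]
        W=np.linalg.inv(T@np.array(c["T_tool_cam"]));R=W[:3,:3];t=W[:3,3]
    return K,D,R,t
def ray(cc,uv):
    K,D,R,t=cc; p=cv2.undistortPoints(np.array(uv,float).reshape(-1,1,2),K,D).reshape(-1,2)
    d=np.c_[p,np.ones(len(p))]@R; return -R.T@t, d/np.linalg.norm(d,axis=1)[:,None]
def plane(cc,uv,z):
    o,d=ray(cc,uv); return o+d*((z-o[2])/d[:,2])[:,None]
def tri(c1,u1,c2,u2):
    o1,d1=ray(c1,u1);o2,d2=ray(c2,u2);d1=d1[0];d2=d2[0]
    s=np.linalg.lstsq(np.c_[d1,-d2],o2-o1,rcond=None)[0]
    a=o1+s[0]*d1;b=o2+s[1]*d2; return (a+b)/2,np.linalg.norm(a-b)
def proj(cc,X):
    K,D,R,t=cc; return cv2.projectPoints(np.array(X,float).reshape(-1,1,3),cv2.Rodrigues(R)[0],t,K,D)[0].reshape(-1,2)
def snap(n,f):
    st=ctrl.get_state(); im=ctrl.get_image(n)[:,:,::-1].copy(); cv2.imwrite(f"pics/{f}.png",im); return st,im
E
python3 - <<'E'
from h import *
s,a=snap("scene","s0");s,b=snap("side","d0");s,w=snap("wrist","w0")
cv2.imwrite("pics/sd.png",cv2.resize(np.vstack([a,b]),None,fx=.78,fy=.78))
print({k:np.round(v,3) for k,v in s.items()})
for n in("scene","side"):
    K,D,R,t=cal(n);print(n,-R.T@t,R[2],K[0,0],D)
print(ctrl.get_calibration("wrist"))
E
```

```text
pics
{'time': np.float64(0.1), 'joint_positions': array([-1.094,  0.322, -0.07 ,  1.452,  0.023,  1.371, -0.057]), 'qd': array([ 0.002, -0.003, -0.001, -0.003, -0.001, -0.   , -0.   ]), 'joint_torque': array([-1.0000e-03, -4.9258e+01, -4.0600e-01, -3.1340e+01, -6.4000e-02,
        4.0000e-02,  0.0000e+00]), 'position': array([0.29 , 0.581, 0.291]), 'tool_rot': array([-7.200e-01, -3.058e+00,  3.000e-03]), 'ft_force': array([ 0.075, -1.098,  0.333]), 'torque': array([0.016, 0.031, 0.022]), 'grip_force': np.float64(0.0), 'grip_width': np.float64(1.001)}
scene [ 1.60127968 -0.07119149  0.86837739] [-0.83196005  0.0448017  -0.55302376] 357.20728254483146 [-0.09942524  0.          0.          0.          0.        ]
side [-0.26499794 -0.80762022  0.96024624] [ 0.58603484  0.59022934 -0.55515087] 467.3269226989922 [0.06595526 0.         0.         0.         0.        ]
{'vertical_fov': 64.46559850033941, 'cx': 253.28390287097255, 'cy': 193.9838184639161, 'dist_coeffs': array([-0.00594722,  0.        ,  0.        ,  0.        ,  0.        ]), 'T_tool_cam': array([[-4.91196393e-04, -9.52195323e-01, -3.05489485e-01,
         8.33235883e-02],
       [ 9.99999870e-01, -5.09798817e-04, -1.88820878e-05,
         6.12056754e-04],
       [-1.37758743e-04, -3.05489455e-01,  9.52195449e-01,
        -9.31919986e-02],
       [ 0.00000000e+00,  0.00000000e+00,  0.00000000e+00,
         1.00000000e+00]])}
```

View pics/s0.png

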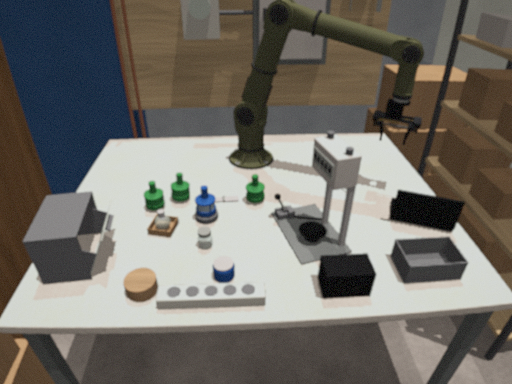

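View pics/d0.png

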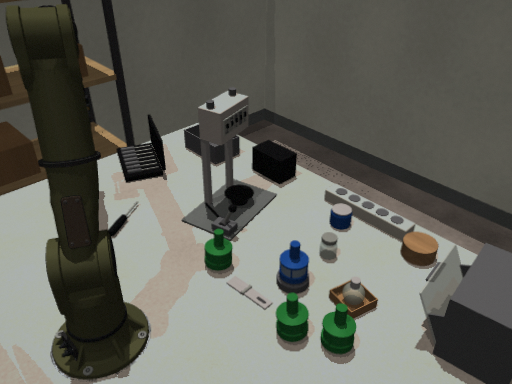

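Scene picture: the shelf seen from the front. Candidates shaped like the lantern: blue at (205,203), green at (154,197), (180,188), (255,190). Side picture: blue at (293,265), green at (218,250), (292,318), (338,330). Only the blue one fits; it also stands on the grey roll. The station's dish is at (313,232) in scene and (238,196) in side. Next is one enlarged crop to confirm and measure.

Run:
```python
from h import *
a=cv2.imread("pics/s0.png");b=cv2.imread("pics/d0.png")
def crop(im,x,y,w,h,W,H): return cv2.resize(im[y:y+h,x:x+w],(W,H),interpolation=cv2.INTER_CUBIC)
# 4x lantern crops (50x75 px ->200x300), 4x station crops
m=np.hstack([np.vstack([crop(a,180,175,50,75,200,300),crop(b,268,230,50,75,200,300)]),
 np.vstack([crop(a,260,180,100,75,400,300)[:, :],crop(b,180,170,100,75,400,300)])])
cv2.imwrite("pics/c1.png",m)
cs,cd=cal("scene"),cal("side")
def bl(im,x0,y0,x1,y1):
    h=cv2.cvtColor(im,cv2.COLOR_BGR2HSV); mk=cv2.inRange(h,(100,120,40),(130,255,255)); z=np.zeros_like(mk); z[y0:y1,x0:x1]=mk[y0:y1,x0:x1]
    ys,xs=np.nonzero(z); 
    return xs,ys
for im,box in((a,(185,180,225,225)),(b,(272,235,315,290))):
    xs,ys=bl(im,*box); print("blue",xs.min(),xs.max(),ys.min(),ys.max())
    for y in range(ys.min(),ys.max()+1,2):
        q=xs[ys==y]; 
        if len(q): print(y,q.min(),q.max(),end="; ")
    print()
# black dish
for nm,im,box in(("scene",a,(290,215,335,250)),("side",b,(215,180,262,212))):
    x0,y0,x1,y1=box; g=im.max(2)[y0:y1,x0:x1]; mk=(g<45).astype(np.uint8)
    n,l,s,c=cv2.connectedComponentsWithStats(mk); i=1+s[1:,4].argmax(); print(nm,s[i]+[x0,y0,0,0,0],c[i]+[x0,y0])
```

```text
blue 196 214 187 216
187 202 205; 189 202 206; 191 203 205; 193 203 206; 195 201 211; 197 197 213; 199 196 213; 201 196 213; 203 197 212; 205 199 210; 209 214 214; 211 197 214; 213 198 213; 215 200 210; 
blue 279 307 241 283
241 292 297; 243 291 299; 245 291 299; 247 291 299; 249 290 298; 251 285 301; 253 282 304; 255 281 306; 257 280 307; 259 280 307; 261 280 307; 263 281 307; 265 282 307; 267 280 306; 269 280 306; 271 279 306; 273 280 306; 275 280 306; 277 281 305; 279 282 305; 281 285 303; 283 289 299; 
scene [299 222  27  21 411] [311.96836983 231.25060827]
side [225 185  29  27 603] [238.81426202 196.83250415]
```

View pics/c1.png

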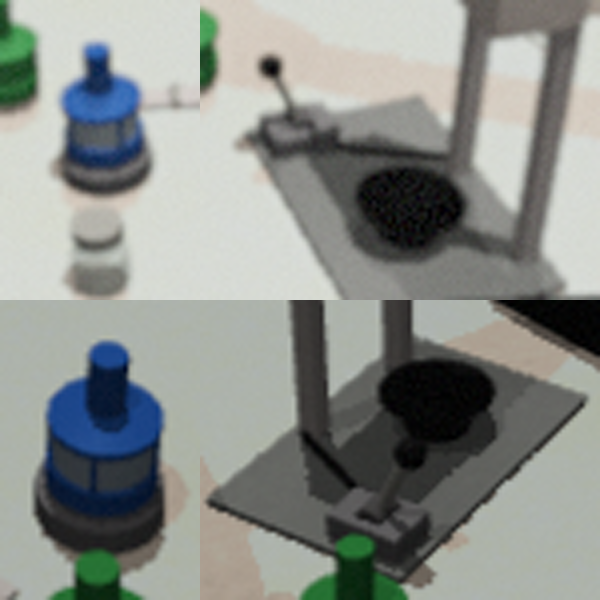

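The crop confirms the blue lantern standing on the grey roll, post top at scene (204,187) and side (295,243). The dish mouth is centred near scene (313,229) and side (239,193). The lever ball is at scene (277.5,197) and side (232.5,209).

Run:
```python
from h import *
np.set_printoptions(precision=4,suppress=True)
cs,cd=cal("scene"),cal("side")
print("lantern top",tri(cs,[204.25,187.2],cd,[295.25,243]))
print("lan plane z.151",plane(cs,[204.25,187.2],.15),plane(cd,[295.25,243],.15))
print("dish",tri(cs,[312.8,229],cd,[239.1,193]),plane(cs,[312.8,229],.043),plane(cd,[239.1,193],.043))
print("ball",tri(cs,[277.5,196.75],cd,[232.5,208.75]))
P=plane(cs,[[351.25,251.25],[315,204.25],[272.5,215]],.008);Q=plane(cd,[[182,220],[276.75,195],[230,240]],.008)
print(P,Q)
for a,b in((P[0],P[1]),(P[1],P[2]),(Q[0],Q[2]),(Q[1],Q[2])): print(np.linalg.norm(a-b),np.arctan2(*(b-a)[[1,0]]))
print(Ro.from_rotvec(ctrl.get_state()["tool_rot"]).as_matrix())
```

```text
lantern top (array([ 0.481 , -0.1945,  0.1421]), np.float64(0.0007669982499039611))
lan plane z.151 [[ 0.4935 -0.1934  0.15  ]] [[ 0.4738 -0.2     0.15  ]]
dish (array([0.6276, 0.1937, 0.0433]), np.float64(0.0014840182763557858)) [[0.6265 0.1945 0.043 ]] [[0.6277 0.193  0.043 ]]
ball (array([0.4985, 0.0793, 0.1006]), np.float64(0.0013297543239385963))
[[0.7132 0.3174 0.008 ]
 [0.429  0.2451 0.008 ]
 [0.4908 0.0632 0.008 ]] [[0.4183 0.2438 0.008 ]
 [0.7512 0.129  0.008 ]
 [0.4655 0.0575 0.008 ]]
0.29333208987222414 -2.89238000850049
0.19208785093688652 -1.2431457695743449
0.19214460988489768 -1.3226350396608633
0.29451241423437113 -2.89654208159038
[[-0.8948  0.4464 -0.0006]
 [ 0.4464  0.8948 -0.0013]
 [-0.0001 -0.0015 -1.    ]]
```

```bash
cat >> h.py <<'E'
np.set_printoptions(precision=4,suppress=True)
YAW=1.818
xs=np.array([np.cos(YAW),np.sin(YAW),0]);ys=np.array([-xs[1],xs[0],0]);zh=np.array([0,0,1.])
def ori(lean=40,yaw=YAW):
    a=np.radians(lean);x_=np.array([np.cos(yaw),np.sin(yaw),0]);y_=np.array([-x_[1],x_[0],0])
    return np.c_[x_*np.cos(a)+zh*np.sin(a),-y_,x_*np.sin(a)-zh*np.cos(a)]
def go(p,R=None):
    s=ctrl.get_state(); C=Ro.from_rotvec(s["tool_rot"]).as_matrix(); 
    d=C.T@(np.array(p)-s["position"])/.1; r=Ro.from_matrix(C.T@(C if R is None else R)).as_rotvec()/(np.pi/2)
    print("shift",d,"turn",r)
E
python3 - <<'E'
from h import *
cs,cd=cal("scene"),cal("side")
b=cv2.imread("pics/d0.png");h=cv2.cvtColor(b,cv2.COLOR_BGR2HSV);m=cv2.inRange(h,(45,100,30),(85,255,255))
n,l,s,c=cv2.connectedComponentsWithStats(m)
for i in range(1,n):
    if s[i,4]>60:
        t=[s[i,0]+s[i,2]/2,s[i,1]+2]; print(s[i],plane(cd,[np.median(np.nonzero(l[s[i,1]:s[i,1]+4]==i)[1]),s[i,1]+2],.126))
print("via");go([.38,.25,.38],ori(20,2.0))
R=ori();print(R); L=np.array([.481,-.1945,.018]);g=L+[0,0,.106]-.051*R[:,2];print(g,g-.12*R[:,2])
E
```

```text
[205 228  27  42 840] [[0.3793 0.0064 0.126 ]]
[ 276  292   32   50 1175] [[ 0.3511 -0.3015  0.126 ]]
[ 321  303   35   51 1290] [[ 0.4078 -0.4025  0.126 ]]
via
shift [-2.2836 -2.5647 -0.8819] turn [-0.0763  0.214   0.4276]
[[-0.1874  0.9696 -0.1573]
 [ 0.7428  0.2447  0.6232]
 [ 0.6428 -0.     -0.766 ]]
[ 0.489  -0.2263  0.1631] [ 0.5079 -0.3011  0.255 ]
```

Call:
play_rows:
  increments:
    - [[-0.2,-0.25,-0.25,0,0.01,0.02,1],[-0.5,-0.5,-0.5,-0.01,0.03,0.06,1],[-0.75,-0.75,-0.8,-0.02,0.05,0.1,1],[-1,-1,-0.9,-0.02,0.07,0.14,1],[-1,-1,-0.9,-0.02,0.07,0.14,1]]

```text
time: 0.65
position: [0.3399, 0.4424, 0.3852]
tool_rot: [-1.035, -2.863, -0.091]
ft_force: [1.1, -0.7, -0.4]
grip_width: 0.999
grip_force: 0.0
```

Run:
```python
from h import *
s=ctrl.get_state();print(s["time"],s["position"],s["joint_positions"])
go([.40,.22,.38],ori(20,1.9));go([.42,.0,.36],ori(40))
```

```text
0.65 [0.3399 0.4424 0.3852] [-0.9276  0.0806  0.0246  1.5554 -0.1121  1.4798 -0.0174]
shift [-1.877  -1.324  -0.1863] turn [-0.0653  0.1441  0.3428]
shift [-3.4481 -2.8897 -0.1958] turn [-0.1462  0.357   0.3786]
```

Call:
play_rows:
  increments:
    - [[-0.25,-0.2,-0.05,-0.01,0.02,0.04,1],[-0.6,-0.45,-0.1,-0.03,0.06,0.1,1],[-0.9,-0.65,-0.1,-0.04,0.09,0.15,1],[-1,-0.75,-0.1,-0.04,0.1,0.18,1],[-1,-0.75,-0.1,-0.04,0.1,0.18,1]]

```text
time: 1.15
position: [0.3664, 0.3238, 0.3792]
tool_rot: [-1.358, -2.563, -0.222]
ft_force: [0.5, 0.1, 0.0]
grip_width: 0.998
grip_force: 0.0
```

Run:
```python
from h import *
s=ctrl.get_state();print(s["time"],s["position"],s["joint_positions"])
go([.40,.18,.38],ori(25));go([.42,.08,.37],ori(40))
```

```text
1.15 [0.3664 0.3238 0.3792] [-0.7767 -0.0786  0.1561  1.7441 -0.2662  1.4466  0.005 ]
shift [-1.3216 -0.5246 -0.3984] turn [-0.062   0.0976  0.212 ]
shift [-2.2514 -0.9199 -0.5692] turn [-0.0897  0.2626  0.2033]
```

Call:
play_rows:
  increments:
    - [[-0.25,-0.05,-0.1,-0.01,0.03,0.03,1],[-0.6,-0.2,-0.2,-0.03,0.06,0.1,1],[-0.9,-0.3,-0.25,-0.05,0.1,0.15,1],[-1,-0.4,-0.25,-0.06,0.12,0.18,1],[-1,-0.4,-0.25,-0.06,0.12,0.18,1]]

```text
time: 1.65
position: [0.3905, 0.2176, 0.3746]
tool_rot: [-1.624, -2.205, -0.402]
ft_force: [0.1, 0.4, -0.7]
grip_width: 1.0
grip_force: 0.0
```

Run:
```python
from h import *
s=ctrl.get_state();print(s["time"],s["position"],s["joint_positions"])
go([.43,.05,.36],ori(40));go([.51,-.30,.30],ori(40))
```

```text
1.65 [0.3905 0.2176 0.3746] [-0.6319 -0.1792  0.3262  1.8742 -0.4192  1.4352  0.0481]
shift [-1.5959 -0.1178 -0.6524] turn [-0.0133  0.1435  0.0308]
shift [-5.056  -0.3896 -1.7497] turn [-0.0133  0.1435  0.0308]
```

Call:
play_rows:
  increments:
    - [[-0.25,0.05,-0.1,0,0.03,0.0,1],[-0.6,0.1,-0.2,0,0.06,0.01,1],[-0.9,0.2,-0.35,-0.01,0.1,0.02,1],[-1,0.25,-0.4,-0.01,0.14,0.03,1],[-1,0.25,-0.4,-0.01,0.14,0.03,1]]

```text
time: 2.15
position: [0.4476, 0.1235, 0.3642]
tool_rot: [-1.556, -2.004, -0.554]
ft_force: [-1.2, -0.3, -0.2]
grip_width: 0.999
grip_force: 0.0
```

Run:
```python
from h import *
s=ctrl.get_state();print(s["time"],s["position"],s["joint_positions"])
go([.51,-.30,.30],ori(40))
```

```text
2.15 [0.4476 0.1235 0.3642] [-0.5059 -0.019   0.5726  1.8275 -0.6386  1.5832  0.3918]
shift [-3.6904 -0.4498 -2.2165] turn [-0.0045  0.0045  0.0004]
```

Call:
play_rows:
  increments:
    - [[-0.3,-0.05,-0.2,0,0,0,1],[-0.65,-0.1,-0.4,0,0,0,1],[-1,-0.1,-0.6,0,0,0,1]]

```text
time: 2.45
position: [0.4655, 0.0116, 0.3481]
tool_rot: [-1.545, -2.011, -0.555]
ft_force: [1.1, -0.8, -0.4]
grip_width: 1.0
grip_force: 0.0
```

Call:
play_rows:
  increments:
    - [[-0.3,-0.05,-0.2,0,0,0,1],[-0.65,-0.1,-0.4,0,0,0,1],[-1,-0.1,-0.6,0,0,0,1]]

```text
time: 2.75
position: [0.4856, -0.1028, 0.33]
tool_rot: [-1.545, -2.01, -0.555]
ft_force: [1.0, -0.5, 0.1]
grip_width: 1.001
grip_force: 0.0
```

Call:
play_rows:
  increments:
    - [[-0.3,-0.05,-0.2,0,0,0,1],[-0.65,-0.1,-0.4,0,0,0,1],[-1,-0.1,-0.6,0,0,0,1],[-1,-0.1,-0.6,0,0,0,1]]

```text
time: 3.15
position: [0.5049, -0.2204, 0.3089]
tool_rot: [-1.555, -2.002, -0.55]
ft_force: [-0.3, 0.5, -0.7]
grip_width: 0.996
grip_force: 0.0
```

Run:
```python
from h import *
s=ctrl.get_state();print(s["time"],s["position"],s["joint_positions"])
go([.508,-.301,.255],ori(40))
s,w=snap("wrist","w1"); cw=cal("wrist",s)
cv2.imwrite("pics/w1.png",w)
for z in(.018,.098,.144): print(z,proj(cw,[.481,-.1945,z]))
h=cv2.cvtColor(w,cv2.COLOR_BGR2HSV); mk=cv2.inRange(h,(100,120,40),(130,255,255));ys_,xs_=np.nonzero(mk);print(len(xs_),xs_.min(),xs_.max(),ys_.min(),ys_.max()) if len(xs_) else 0
```

```text
3.15 [ 0.5049 -0.2204  0.3089] [ 0.029   0.5207  0.7998  1.443  -0.6848  1.9567  1.075 ]
shift [-0.9522 -0.1675 -0.086 ] turn [-0.0066  0.0043 -0.0006]
0.018 [[241.3365 295.0541]]
0.098 [[237.9462 290.259 ]]
0.144 [[235.1806 286.3471]]
2329 202 268 258 332
```

View pics/w1.png

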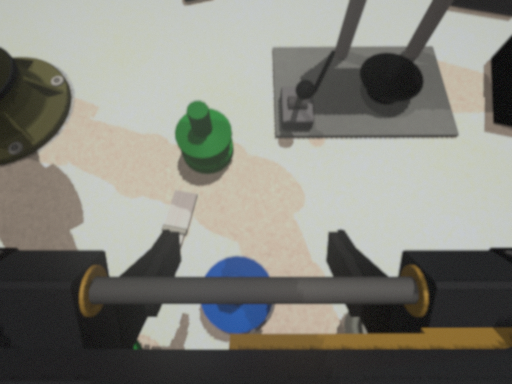

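The wrist view shows the blue shoulder disc at about (237,295), predicted (238,290), so the position estimate holds to 2 mm. The nearest green lantern is at (203,140), clear of the fingers. Next: straight descent with the post between the fingers.

Run:
```python
from h import *
cw=cal("wrist",ctrl.get_state()); print(plane(cw,[236.8,295],.098))
R=ori()
go([.492,-.2263,.21],R);go([.489,-.2263,.163],R)
```

```text
[[ 0.4814 -0.1968  0.098 ]]
shift [-0.6757 -0.1399  0.7423] turn [-0.0064  0.0032  0.0013]
shift [-0.9703 -0.1659  1.1088] turn [-0.0064  0.0032  0.0013]
```

Call:
play_rows:
  increments:
    - [[-0.2,-0.05,0.2,0,0,0,0.6],[-0.4,-0.1,0.45,0,0,0,0.6],[-0.6,-0.13,0.65,-0.005,0,0,0.6],[-0.68,-0.15,0.74,-0.005,0,0,0.6],[-0.68,-0.15,0.74,-0.005,0,0,0.6]]

```text
time: 3.7
position: [0.4904, -0.225, 0.2112]
tool_rot: [-1.553, -2.004, -0.566]
ft_force: [0.7, 0.8, -0.7]
grip_width: 0.808
grip_force: 0.0
```

Run:
```python
from h import *
R=ori()
s=ctrl.get_state();print(s["position"],s["joint_positions"])
go([.489,-.2275,.163],R)
```

```text
[ 0.4904 -0.225   0.2112] [ 0.0495  0.5877  0.7783  1.5697 -0.6993  1.8127  1.1936]
shift [-0.3253 -0.0209  0.3569] turn [-0.0007  0.0015  0.0029]
```

Call:
play_rows:
  increments:
    - [[-0.12,-0.01,0.13,0,0,0,0.6],[-0.24,-0.02,0.26,0,0,0,0.6],[-0.33,-0.02,0.36,0,0,0,0.6],[-0.33,-0.02,0.36,0,0,0,0.2],[-0.33,-0.02,0.36,0,0,0,0.0],[-0.33,-0.02,0.36,0,0,0,-0.2]]
  squeeze: 20

```text
time: 4.3
position: [0.4889, -0.231, 0.1639]
tool_rot: [-1.559, -2.005, -0.567]
ft_force: [0.5, 0.3, 0.3]
grip_width: 0.611
grip_force: 0.0
```

Call:
play_rows:
  increments:
    - [[0,0,0,0,0,0,-0.3],[0,0,0,0,0,0,-0.4],[0,0,0,0,0,0,-0.6],[0,0,0,0,0,0,-0.8],[0,0,0,0,0,0,-1],[0,0,0,0,0,0,-1]]

```text
time: 4.9
position: [0.4882, -0.2308, 0.1636]
tool_rot: [-1.559, -2.003, -0.566]
ft_force: [-1.9, -0.9, 2.1]
grip_width: 0.32
grip_force: 19.9
```

Run:
```python
from h import *
s=ctrl.get_state();print(s["position"],s["grip_width"]*87)
snap("scene","s1");snap("side","d1")
a=cv2.imread("pics/s1.png");b=cv2.imread("pics/d1.png")
cv2.imwrite("pics/c2.png",np.hstack([cv2.resize(a[150:250,150:250],(400,400),interpolation=2),cv2.resize(b[200:300,245:345],(400,400),interpolation=2)]))
```

```text
[ 0.4882 -0.2308  0.1636] 27.82336786015963
```

View pics/c2.png

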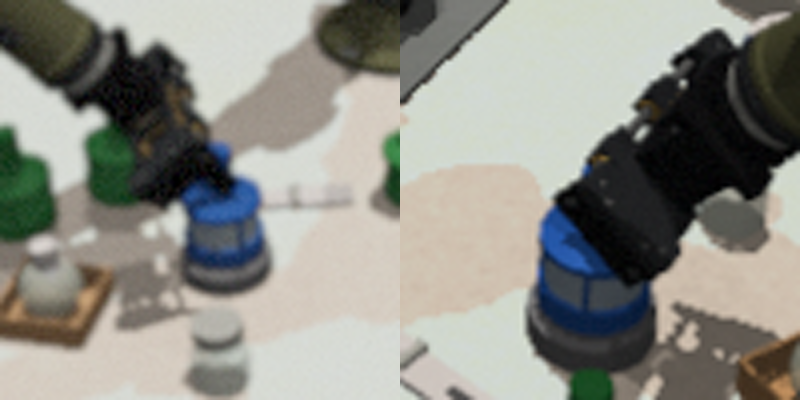

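The lantern sits upright on the roll with the fingers across its post, and the pads stopped at 27.8 mm, the post's diameter. Next: lift.

Call:
play_rows:
  increments:
    - [[0.03,0,-0.04,0,0,0,-1],[0.1,0,-0.12,0,0,0,-1],[0.23,0,-0.27,0,0,0,-1],[0.4,0,-0.48,0,0,0,-1],[0.6,0,-0.72,0,0,0,-1],[0.77,0,-0.92,0,0,0,-1],[0.83,0,-0.99,0,0,0,-1],[0.83,0,-0.99,0,0,0,-1]]
  squeeze: 30

```text
time: 5.8
position: [0.4885, -0.2305, 0.2944]
tool_rot: [-1.56, -2.008, -0.568]
ft_force: [-0.2, 1.1, -4.7]
grip_width: 0.311
grip_force: 29.9
```

Run:
```python
from h import *
s=ctrl.get_state();print(s["position"],s["joint_positions"],s["ft_force"],s["grip_width"]*87)
w=cv2.imread("pics/w1.png"); T=dict(position=np.array([0.5049,-0.2204,0.3089]),tool_rot=np.array([-1.555,-2.002,-.55])); cw=cal("wrist",T)
g=w.max(2)[50:115,350:430]; n,l,st,c=cv2.connectedComponentsWithStats((g<45).astype(np.uint8)); i=1+st[1:,4].argmax()
print(st[i]+[350,50,0,0,0]); x=st[i,0]+350+st[i,2]/2
for v in(76,78,80):print(plane(cw,[x,v],.043))
ys_,xs_=np.nonzero(l==i)
for y in range(0,60,4):
    q=xs_[ys_==y]
    if len(q):print(y+50,q.min()+350,q.max()+350,end=";")
pre=np.array([.6364,.1591,.1686])-.14*xs
go(pre+[0,0,.125],ori())
```

```text
[ 0.4885 -0.2305  0.2944] [ 0.0412  0.5113  0.8089  1.4889 -0.6728  1.9278  1.122 ] [-0.1644  1.1048 -4.6597] 27.05499038623648
[ 361   54   61   51 2395]
[[0.6304 0.1941 0.043 ]]
[[0.6308 0.1898 0.043 ]]
[[0.6312 0.1857 0.043 ]]
54 383 389;58 371 406;62 366 411;66 363 415;70 361 418;74 361 420;78 362 421;82 363 421;86 365 421;90 367 419;94 368 415;98 371 409;102 377 393;shift [1.5389 2.3883 1.3012] turn [0.003  0.0051 0.0028]
```

Call:
play_rows:
  increments:
    - [[0.04,0.06,0.03,0,0,0,-1],[0.13,0.2,0.11,0,0,0,-1],[0.25,0.4,0.21,0,0,0,-1],[0.38,0.6,0.32,0,0,0,-1],[0.5,0.8,0.43,0,0,0,-1],[0.62,1,0.54,0,0,0,-1]]

```text
time: 6.4
position: [0.5659, -0.1228, 0.2895]
tool_rot: [-1.556, -2.003, -0.565]
ft_force: [-0.1, -0.4, -3.3]
grip_width: 0.313
grip_force: 29.9
```

Call:
play_rows:
  increments:
    - [[0.12,0.2,0.11,0,0,0,-1],[0.25,0.4,0.21,0,0,0,-1],[0.38,0.6,0.32,0,0,0,-1],[0.48,0.75,0.4,0,0,0,-1],[0.55,0.85,0.45,0,0,0,-1],[0.57,0.9,0.47,0,0,0,-1]]

```text
time: 7.0
position: [0.6345, -0.0301, 0.2909]
tool_rot: [-1.556, -2.004, -0.565]
ft_force: [0.5, -0.1, -2.6]
grip_width: 0.314
grip_force: 29.8
```

Run:
```python
from h import *
s=ctrl.get_state();print(s["position"],s["joint_positions"],s["ft_force"],s["grip_width"]*87)
P=np.array([.6285+.0088,.1937-.0346,.1686])
go(P-.14*xs+[0,0,.06],ori())
a=snap("scene","s2")[1];b=snap("side","d2")[1]
L=s["position"]+[-.0088,.0346,-.1456]; print("pred axis px")
for n,im in(("scene",a),("side",b)):
    c=cal(n); print(n,proj(c,[L+[0,0,.02],L+[0,0,.08]]).round(1).tolist())
    h=cv2.cvtColor(im,cv2.COLOR_BGR2HSV); mk=cv2.inRange(h,(100,120,40),(130,255,255))
    p=proj(c,L+[0,0,.05])[0].astype(int); z=np.zeros_like(mk); sl=(slice(max(p[1]-50,0),p[1]+50),slice(p[0]-40,p[0]+40)); z[sl]=mk[sl]
    yy,xx=np.nonzero(z)
    for y in range(yy.min(),yy.max()+1,3):
        q=xx[yy==y]; 
        if len(q): print(y,(q.min()+q.max())/2,q.max()-q.min(),end="; ")
    print()
cv2.imwrite("pics/c3.png",np.hstack([cv2.resize(a[130:270,220:350],(390,420),interpolation=2),cv2.resize(b[110:250,200:330],(390,420),interpolation=2)]))
```

```text
[ 0.6345 -0.0301  0.2909] [-0.2075  0.573   0.7075  1.3791 -0.8706  1.8113  0.7631] [ 0.487  -0.1114 -2.5817] 27.32544974773205
shift [-0.0711  0.4896  0.753 ] turn [0.0001 0.0028 0.0023]
pred axis px
scene [[260.4, 203.0], [260.6, 188.1]]
187 263.0 10; 190 262.5 17; 193 260.5 19; 196 260.0 18; 199 249.5 1; 202 250.5 1; 205 260.5 19; 208 260.5 13; 
side [[279.2, 185.6], [279.9, 169.0]]
165 271.5 1; 168 271.0 8; 171 279.0 26; 174 279.5 25; 177 279.0 24; 180 279.0 24; 183 279.0 24; 186 279.0 24; 189 279.5 21; 192 279.5 13;
```

View pics/c3.png

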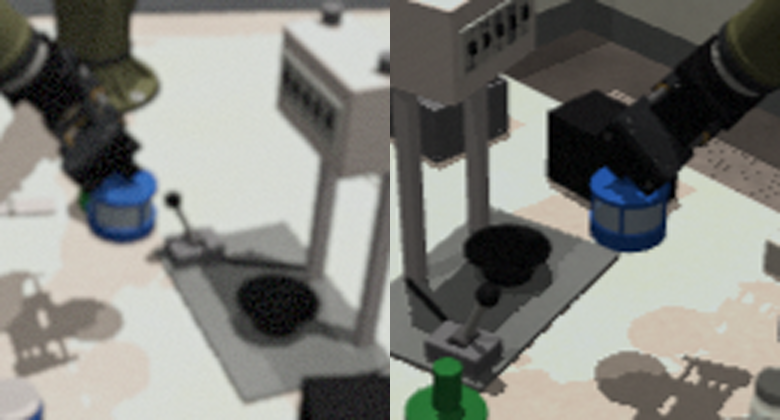

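The lantern hangs upright, axis at scene (260.5,…) and side (279,…), within 0.5 px of prediction. It is in front of the station, with the lever and box clear.

Call:
play_rows:
  increments:
    - [[-0.01,0.05,0.08,0,0,0,-1],[-0.02,0.18,0.26,0,0,0,-1],[-0.04,0.32,0.48,0,0,0,-1],[-0.06,0.44,0.68,0,0,0,-1],[-0.07,0.49,0.75,0,0,0,-1],[-0.07,0.49,0.75,0,0,0,-1]]

```text
time: 7.7
position: [0.6712, 0.0234, 0.2271]
tool_rot: [-1.555, -2.003, -0.563]
ft_force: [0.1, -0.5, -3.4]
grip_width: 0.312
grip_force: 29.9
```

Call:
play_rows:
  increments:
    - [[0.05,0,0.04,0,0,0,-1],[0.15,0,0.13,0,0,0,-1],[0.3,0,0.25,0,0,0,-1],[0.45,0,0.38,0,0,0,-1],[0.57,0,0.48,0,0,0,-1],[0.6,0,0.5,0,0,0,-1]]

```text
time: 8.3
position: [0.6515, 0.0999, 0.2304]
tool_rot: [-1.553, -2.005, -0.568]
ft_force: [0.4, 0.5, -4.0]
grip_width: 0.317
grip_force: 29.9
```

Run:
```python
from h import *
s=ctrl.get_state();print(s["position"],s["joint_positions"],s["ft_force"])
P=np.array([.6285+.0088,.1937-.0346,.1686])
go(P+[0,0,.055],ori());go(P,ori())
```

```text
[0.6515 0.0999 0.2304] [-0.3731  0.5859  0.6527  1.4731 -0.9355  1.6233  0.6754] [ 0.441   0.474  -4.0085]
shift [0.4238 0.0089 0.4421] turn [0.0007 0.002  0.0037]
shift [0.0716 0.0064 0.8646] turn [0.0007 0.002  0.0037]
```

Call:
play_rows:
  increments:
    - [[0.05,0,0.05,0,0,0,-1],[0.14,0,0.15,0,0,0,-1],[0.25,0,0.26,0,0,0,-1],[0.35,0.01,0.36,0,0,0,-1],[0.41,0.01,0.43,0,0,0,-1],[0.42,0.01,0.44,0,0,0,-1],[0.42,0.01,0.44,0,0,0,-1]]

```text
time: 9.0
position: [0.6383, 0.1559, 0.2222]
tool_rot: [-1.558, -2.005, -0.566]
ft_force: [0.1, 0.4, -2.2]
grip_width: 0.317
grip_force: 29.9
```

Run:
```python
from h import *
s=ctrl.get_state();print(s["position"],s["ft_force"])
P=np.array([.6285+.0088,.1937-.0346,.1686]);go(P,ori())
a=snap("scene","s3")[1];b=snap("side","d3")[1]
L=s["position"]+[-.0088,.0346,-.1456]
for n,im in(("scene",a),("side",b)):
    c=cal(n); print(n,proj(c,[L+[0,0,.02],L+[0,0,.08]]).round(1).tolist())
    h=cv2.cvtColor(im,cv2.COLOR_BGR2HSV); mk=cv2.inRange(h,(100,120,40),(130,255,255))
    p=proj(c,L+[0,0,.05])[0].astype(int); z=np.zeros_like(mk); sl=(slice(max(p[1]-50,0),p[1]+50),slice(p[0]-40,p[0]+40)); z[sl]=mk[sl]
    yy,xx=np.nonzero(z)
    for y in range(yy.min(),yy.max()+1,3):
        q=xx[yy==y]; 
        if len(q): print(y,(q.min()+q.max())/2,q.max()-q.min(),end="; ")
    print()
```

```text
[0.6383 0.1559 0.2222] [ 0.0783  0.4306 -2.2317]
shift [-0.3161 -0.0038  0.4342] turn [0.0013 0.0036 0.0017]
scene [[313.3, 217.8], [314.9, 203.9]]
204 322.0 2; 207 319.5 9; 210 314.5 19; 213 316.0 12; 216 304.5 3; 219 313.0 20; 222 313.0 18; 225 314.0 14; 
side [[239.8, 180.1], [239.6, 165.0]]
163 232.0 2; 166 239.0 22; 169 239.5 21; 172 240.5 19; 175 243.0 14; 178 239.5 21; 181 239.5 21; 184 239.0 18; 187 239.0 6;
```

Call:
play_rows:
  increments:
    - [[-0.03,0,0.04,0,0,0,-1],[-0.09,0,0.12,0,0,0,-1],[-0.16,0,0.21,0,0,0,-1],[-0.21,0,0.29,0,0,0,-1],[-0.24,0,0.34,0,0,0,-1],[-0.26,0,0.36,0,0,0,-1],[-0.26,0,0.36,0,0,0,-1]]

```text
time: 9.8
position: [0.6378, 0.1585, 0.1775]
tool_rot: [-1.559, -2.004, -0.566]
ft_force: [0.2, -0.6, -3.4]
grip_width: 0.315
grip_force: 29.9
```

Call:
play_rows:
  increments:
    - [[-0.01,0,0.02,0,0,0,-1],[-0.02,0,0.03,0,0,0,-1],[-0.03,0,0.04,0,0,0,-1],[-0.03,0,0.05,0,0,0,-1],[-0.03,0,0.05,0,0,0,-1]]

```text
time: 10.3
position: [0.6377, 0.1595, 0.1722]
tool_rot: [-1.559, -2.004, -0.567]
ft_force: [0.0, 0.3, -3.5]
grip_width: 0.314
grip_force: 29.9
```

Run:
```python
from h import *
s=ctrl.get_state();print(s["position"],s["ft_force"],s["torque"])
P=np.array([.6285+.0088,.1937-.0346,.1686]);go(P,ori())
```

```text
[0.6377 0.1595 0.1722] [ 0.0158  0.2514 -3.4928] [-1.2611 -0.2313  0.0066]
shift [-0.0255 -0.0045  0.0261] turn [0.0015 0.0033 0.0015]
```

Still no contact at 3.6 mm above nominal; continue in 1 mm steps.

Call:
play_rows:
  increments:
    - [[-0.006,0,0.008,0,0,0,-1],[-0.012,0,0.015,0,0,0,-1],[-0.018,0,0.022,0,0,0,-1],[-0.018,0,0.022,0,0,0,-1]]

```text
time: 10.7
position: [0.6377, 0.1593, 0.1693]
tool_rot: [-1.559, -2.004, -0.566]
ft_force: [-1.1, -0.2, -4.1]
grip_width: 0.309
grip_force: 29.9
```

Call:
play_rows:
  increments:
    - [[-0.006,0,0.008,0,0,0,-1],[-0.006,0,0.008,0,0,0,-1],[-0.006,0,0.008,0,0,0,-1]]

```text
time: 11.0
position: [0.6378, 0.1594, 0.169]
tool_rot: [-1.558, -2.004, -0.567]
ft_force: [-1.5, -0.9, 0.6]
grip_width: 0.316
grip_force: 29.9
```

Contact: the weight is now carried. Press another millimetre with a soft grip so that it centres, then release slowly.

Call:
play_rows:
  increments:
    - [[0,0,0,0,0,0,-1],[-0.006,0,0.008,0,0,0,-1],[-0.006,0,0.008,0,0,0,-1]]
  squeeze: 5

```text
time: 11.3
position: [0.6377, 0.1594, 0.1687]
tool_rot: [-1.558, -2.003, -0.568]
ft_force: [-3.2, -3.7, 4.6]
grip_width: 0.323
grip_force: 5.0
```

Call:
play_rows:
  increments:
    - [[0,0,0,0,0,0,-0.33],[0,0,0,0,0,0,-0.3],[0,0,0,0,0,0,-0.2],[0,0,0,0,0,0,0],[0,0,0,0,0,0,0.2],[0,0,0,0,0,0,0.4],[0,0,0,0,0,0,0.4]]

```text
time: 12.0
position: [0.6377, 0.1596, 0.1674]
tool_rot: [-1.559, -2.004, -0.567]
ft_force: [-0.4, 0.2, 0.2]
grip_width: 0.656
grip_force: 0.0
```

Run:
```python
from h import *
a=snap("scene","s4")[1];b=snap("side","d4")[1];s,w=snap("wrist","w4")
cv2.imwrite("pics/c4.png",np.hstack([cv2.resize(a[170:260,260:360],(400,360),interpolation=2),cv2.resize(b[140:230,190:290],(400,360),interpolation=2)]))
for n in("scene","side"): print(n,proj(cal(n),[[.6285,.1937,.023],[.6285,.1937,.103],[.6285,.1937,.149]]))
print(s["position"],s["ft_force"],s["grip_width"])
```

```text
scene [[312.1817 233.6211]
 [314.2886 216.1503]
 [315.5561 205.5134]]
side [[239.2126 197.5392]
 [238.9041 178.2636]
 [238.7166 166.6825]]
[0.6377 0.1595 0.1674] [ 0.2965 -0.4553 -0.3751] 0.6847928539345975
```

View pics/c4.png

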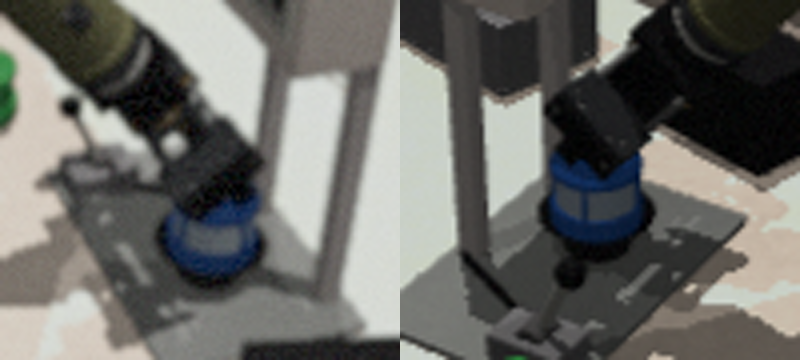

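The lantern stands upright in the dish in both views: scene axis about x=313, side about 239.5, matching the seat prediction. The grip is open. Next: back out along the fingers.

Call:
play_rows:
  increments:
    - [[0,0,-0.05,0,0,0,0.4],[0,0,-0.15,0,0,0,0.4],[0,0,-0.35,0,0,0,0.4],[0,0,-0.6,0,0,0,0.4],[0,0,-0.85,0,0,0,0.4],[0,0,-1,0,0,0,0.4],[0,0,-1,0,0,0,0.4]]

```text
time: 12.85
position: [0.6543, 0.0949, 0.2466]
tool_rot: [-1.563, -2.005, -0.57]
ft_force: [-0.3, 0.2, -0.2]
grip_width: 0.702
grip_force: 0.0
```

Call:
play_rows:
  increments:
    - [[-0.1,-0.05,-0.1,0,0,0,0],[-0.3,-0.1,-0.25,0,0,0,-0.4],[-0.5,-0.2,-0.5,0,0,0,-0.8],[-0.6,-0.3,-0.7,0,-0.03,0,-1],[-0.6,-0.4,-0.8,0,-0.06,0,-1],[-0.6,-0.4,-0.8,0,-0.06,0,-1]]

```text
time: 13.45
position: [0.6375, -0.0081, 0.2683]
tool_rot: [-1.615, -2.073, -0.502]
ft_force: [-0.4, 0.4, 0.5]
grip_width: 0.239
grip_force: 0.0
```

```bash
cat >> h.py <<'E'
S=np.array([.6285,.1937,0])
def lev(c,lean=25,z=.10,y=.155):
    R=ori(lean); return S+c*xs+y*ys+z*zh-.055*R[:,2],R
def stn(p): d=np.array(p)-S; return np.array([d@xs,d@ys,d[2]])
E
python3 - <<'E'
from h import *
c1,c2=cal("scene"),cal("side")
s,a=snap("scene","s5");s,b=snap("side","d5")
print(s["position"],stn(s["position"]),s["joint_positions"],s["grip_width"])
L=S+[0,0,.023]
for im,c in((a,c1),(b,c2)):
    h=cv2.cvtColor(im,cv2.COLOR_BGR2HSV); mk=cv2.inRange(h,(100,120,40),(130,255,255));p=proj(c,L+[0,0,.06])[0].astype(int);z=np.zeros_like(mk);sl=(slice(p[1]-45,p[1]+45),slice(p[0]-30,p[0]+30));z[sl]=mk[sl]
    yy,xx=np.nonzero(z); print(yy.min(),yy.max())
    for y in range(yy.min(),yy.max()+1,3):
        q=xx[yy==y]
        if len(q): print(y,(q.min()+q.max())/2,q.max()-q.min(),end="; ")
    print(proj(c,[L,L+[0,0,.08],L+[0,0,.126]]).round(1).tolist())
print(stn([.4985,.0793,.1006]))
go(lev(-.15)[0]+[0,0,.1],lev(0)[1]);go(*lev(-.15))
E
```

```text
[ 0.6378 -0.0065  0.2675] [-0.1964  0.04    0.2675] [-0.2974  0.5488  0.7273  1.4328 -0.8197  1.6984  0.7375] 0.1912641286411718
206 238
206 314.5 3; 209 314.0 4; 212 314.0 4; 215 312.5 17; 218 312.5 21; 221 313.0 20; 224 312.0 20; 227 301.5 1; 230 312.5 23; 233 312.5 21; 236 312.5 15; [[312.2, 233.6], [314.3, 216.2], [315.6, 205.5]]
166 200
166 238.5 5; 169 239.0 6; 172 239.0 6; 175 237.5 11; 178 238.5 21; 181 238.5 21; 184 238.5 21; 187 238.5 21; 190 238.0 22; 193 238.5 21; 196 238.5 19; 199 238.5 11; [[239.2, 197.5], [238.9, 178.3], [238.7, 166.7]]
[-0.0791  0.154   0.1006]
shift [ 0.0913 -1.1527  0.264 ] turn [ 0.0012 -0.1045  0.0015]
shift [-0.4737 -1.1556  1.0891] turn [ 0.0012 -0.1045  0.0015]
```

Lantern seated: post top at scene (314.5,206) and side (238.5,166), within a pixel of the fully-home prediction, and upright. Next: the lever.

Call:
play_rows:
  increments:
    - [[0.01,-0.15,0.04,0,-0.02,0,-1],[0.03,-0.4,0.1,0,-0.04,0,-1],[0.05,-0.7,0.18,0,-0.07,0,-1],[0.08,-0.9,0.24,0,-0.1,0,-1],[0.09,-1,0.26,0,-0.105,0,-1],[0.09,-1,0.26,0,-0.105,0,-1]]

```text
time: 14.15
position: [0.5349, -0.0083, 0.2505]
tool_rot: [-1.702, -2.191, -0.38]
ft_force: [0.0, 0.1, -0.1]
grip_width: 0.003
grip_force: 0.0
```

Run:
```python
from h import *
s=ctrl.get_state();print(stn(s["position"]),s["joint_positions"],s["grip_width"]);go(*lev(-.15));go(*lev(-.11))
```

```text
[-0.173   0.1402  0.2505] [-0.5088  0.275   0.8117  1.7454 -0.5692  1.4762  0.6908] 0.0034431120528874725
shift [-0.427  -0.151   0.9105] turn [0.0012 0.0002 0.002 ]
shift [-0.0644 -0.1502  1.0795] turn [0.0012 0.0002 0.002 ]
```

Call:
play_rows:
  increments:
    - [[-0.05,-0.05,0.1,0,0,0,-1],[-0.15,-0.1,0.3,0,0,0,-1],[-0.27,-0.15,0.55,0,0,0,-1],[-0.37,-0.15,0.78,0,0,0,-1],[-0.43,-0.15,0.91,0,0,0,-1],[-0.43,-0.15,0.91,0,0,0,-1]]

```text
time: 14.75
position: [0.5208, -0.0142, 0.1474]
tool_rot: [-1.706, -2.188, -0.374]
ft_force: [-1.0, 0.2, 0.6]
grip_width: 0.007
grip_force: 0.0
```

Run:
```python
from h import *
s,a=snap("scene","s6");s,b=snap("side","d6")
print(stn(s["position"]),s["ft_force"]);go(*lev(-.11));go(*lev(-.02))
cv2.imwrite("pics/c6.png",np.hstack([cv2.resize(a[160:250,235:335],(400,360),interpolation=2),cv2.resize(b[165:255,180:280],(400,360),interpolation=2)]))
```

```text
[-0.1755  0.1545  0.149 ] [-0.2641 -0.0364  1.1905]
shift [ 0.3855 -0.011   0.1805] turn [0.0019 0.0021 0.0006]
shift [ 1.2024 -0.0113  0.5583] turn [0.0019 0.0021 0.0006]
```

View pics/c6.png

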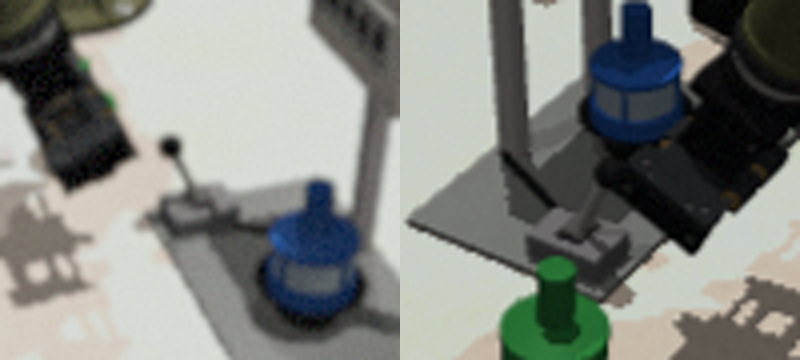

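The lantern is fully home at crop (320,240) and (637,90). The closed fingers stand in front of the lever ball at crop (170,145). Next: push toward +x.

Call:
play_rows:
  increments:
    - [[0.08,0,0.04,0,0,0,-1],[0.2,0,0.09,0,0,0,-1],[0.32,0,0.15,0,0,0,-1],[0.42,0,0.2,0,0,0,-1],[0.53,0,0.25,0,0,0,-1],[0.64,0,0.3,0,0,0,-1],[0.74,0,0.34,0,0,0,-1],[0.82,0,0.38,0,0,0,-1]]

```text
time: 15.65
position: [0.4993, 0.0747, 0.1501]
tool_rot: [-1.705, -2.192, -0.38]
ft_force: [-0.2, -1.8, 0.4]
grip_width: 0.005
grip_force: 0.6
```

Call:
play_rows:
  increments:
    - [[0.07,0,0.03,0,0,0,-1],[0.13,0,0.06,0,0,0,-1],[0.19,0,0.09,0,0,0,-1],[0.23,0,0.11,0,0,0,-1],[0.23,0,0.11,0,0,0,-1]]

```text
time: 16.15
position: [0.4931, 0.0991, 0.1497]
tool_rot: [-1.704, -2.191, -0.38]
ft_force: [0.5, -0.3, 0.5]
grip_width: 0.005
grip_force: 0.0
```

Run:
```python
from h import *
s,b=snap("side","d7");s,a=snap("scene","s7")
print(stn(s["position"]),s["ft_force"],s["position"])
piv=S-.045*xs+.155*ys+.03*zh
for q in(.7,.85,1.0): t=piv+.08*(np.sin(q-.5)*xs+np.cos(q-.5)*zh);print(q,stn(t)[0],proj(cal("side"),t),proj(cal("scene"),t))
cv2.imwrite("pics/c7.png",np.hstack([cv2.resize(a[160:250,235:335],(400,360),interpolation=2),cv2.resize(b[165:255,180:280],(400,360),interpolation=2)]))
```

```text
[-0.059   0.1544  0.1497] [-0.1423  0.3242 -1.0551] [0.4932 0.0987 0.1497]
0.7 -0.02910645353639511 [[219.2097 201.9749]] [[289.9481 192.5851]]
0.85 -0.0175681754035639 [[216.254  201.6783]] [[292.7042 192.7861]]
1.0 -0.006645956911663761 [[213.5059 201.8801]] [[295.2637 193.3771]]
```

View pics/c7.png

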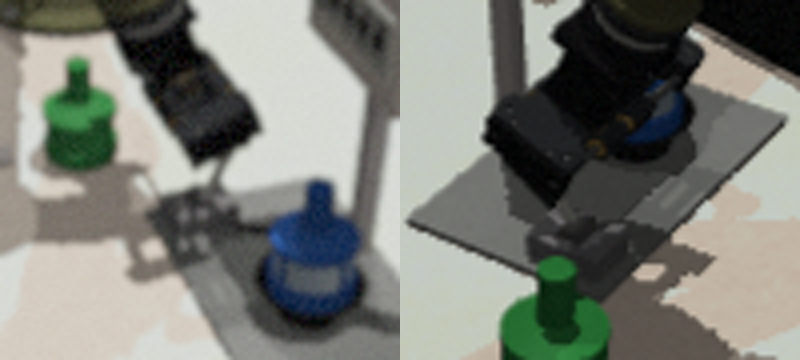

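The lever rod now leans to +x (crop (220,175)) with the ball hidden behind the fingers. There is no stop force yet, so press on in small steps.

Call:
play_rows:
  increments:
    - [[0.02,0,0.01,0,0,0,-1],[0.04,0,0.02,0,0,0,-1],[0.055,0,0.025,0,0,0,-1],[0.055,0,0.025,0,0,0,-1]]

```text
time: 16.65
position: [0.4927, 0.1009, 0.1495]
tool_rot: [-1.711, -2.193, -0.377]
ft_force: [1.4, -7.3, 1.6]
grip_width: 0.003
grip_force: 3.6
```

Call:
play_rows:
  increments:
    - [[0.02,0,0.01,0,0,0,-1],[0.035,0,0.015,0,0,0,-1],[0.035,0,0.015,0,0,0,-1]]

```text
time: 16.95
position: [0.4925, 0.1016, 0.1495]
tool_rot: [-1.716, -2.195, -0.375]
ft_force: [0.3, -14.6, 3.2]
grip_width: 0.007
grip_force: 6.7
```

The push force rose to 15 N with no more motion, so the lever is at its end stop. Back off and check.

Call:
play_rows:
  increments:
    - [[-0.1,0,-0.05,0,0,0,-1],[-0.25,0,-0.12,0,0,0,-1],[-0.4,0,-0.25,0,0,0,-1],[-0.55,0,-0.5,0,0,0,-1],[-0.65,0,-0.8,0,0,0,-1],[-0.7,0,-1,0,0,0,-1],[-0.7,0,-1,0,0,0,-1]]

```text
time: 17.65
position: [0.5184, 0.0025, 0.2136]
tool_rot: [-1.711, -2.192, -0.384]
ft_force: [-0.1, -0.0, 0.0]
grip_width: 0.008
grip_force: 0.0
```

Run:
```python
from h import *
s,b=snap("side","d8");s,a=snap("scene","s8")
print(stn(s["position"]),s["ft_force"],s["time"])
cv2.imwrite("pics/c8.png",np.hstack([cv2.resize(a[140:260,180:340],(400,300),interpolation=2),cv2.resize(b[140:260,180:340],(400,300),interpolation=2)]))
for n,im in(("side",b),("scene",a)):
    p=(213.5,201.9) if n=="side" else (295.3,193.4); x,y=int(p[0])-12,int(p[1])-10
    m=(im.max(2)[y:y+20,x:x+24]<50).astype(np.uint8); k,l,t,c=cv2.connectedComponentsWithStats(m)
    print(n,[(t[i,4],c[i]+[x,y]) for i in range(1,k)])
```

```text
[-0.1564  0.1541  0.212 ] [ 0.4997  0.4616 -0.6071] 17.7
side [(np.int32(89), array([211.5955, 203.5281]))]
scene [(np.int32(10), array([294.5, 194. ]))]
```

View pics/c8.png

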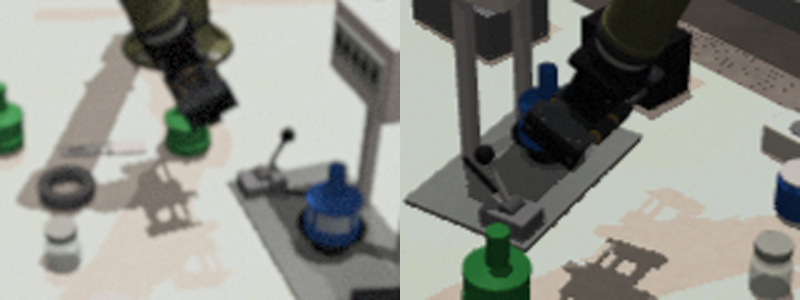

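The lever ball is at side (213.6,201.4) and scene (295.2,193.6), which is exactly the predicted full-over position. The lantern is still home and the hand touches nothing. Handing in.

```bash
python3 -c "
from bench import ctrl
print(ctrl.close_job())"
```

```text
the job is handed in; nothing more can be done
None
```

The blue lantern is upright and fully home in the charging cradle and released, the toggle lever was then pushed to its end stop, and the job was handed in at about 18 s.

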